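# Open and hold the ribbon-spool pen gate

### The arm

A 7-joint arm with a two-finger parallel gripper is mounted at the origin on the work surface. World frame = base frame: x ahead of the robot, y to its left, z up, the work surface at z = 0. Lengths are in m, angles in degrees, forces in N, time in s.
With the tool pointing down it reaches from about 0.4 to 0.925 m from the base axis. Payload 4.1 kg.
Tool frame: the origin (TCP) lies midway between the tips of the shut fingers; the grasp point (between the pads) lies 19 mm behind it; z points along the fingers, y is the line along which they close (so a half turn about z gives the same grasp; the last joint's range is limited). The gripper opens to 85 mm and grips with 20 to 120 N. Pads are 22 mm wide; open, the fingers measure 114 mm over their backs; the gripper's body (76 mm by 85 mm) begins 54 mm behind the grasp point. The pads swing forward as they close: fully open they stand 13 mm farther back than shut.
Start: joints at [70.13, 22.827, 2.584, 88.041, -1.071, 69.15, -2.905], TCP at [0.159, -0.63, 0.231] pointing down, gripper open.
Joint ranges: [-161.44, 161.44], [-28.35, 127.94], [-78.24, 83.42], [0, 140.83], [-78.03, 258.03], [13.02, 114.36], [-168.23, 168.23]. Speed limits (degrees/s): [147.25, 147.25, 180, 180, 180, 180, 180].

### API

Orientations are given as [roll, pitch, yaw] about the fixed x, y, z axes, in that order (R = Rz(yaw) Ry(pitch) Rx(roll)).
In Python, from rig import manip, imaging, ticket gives the robot as it stands.
- The arm moves only by the tool jog_arm, never from a script. Its argument "deltas" is a list that holds one entry, the list of rows, each a list of 7 numbers: the turn, a rotation vector about the world's x, y, z in degrees, then the shift along the world's x, y, z in m, then the gripper's target within -1 to 1 (fully open at 1, half-way at 0, shut at -1). In form: [[[wx, wy, wz, tx, ty, tz, jaw], ...]]. A call has 1 to 5 rows; each row is the pose to reach, as a shift and turn from the pose commanded when the call began; what a row does not reach only later rows make up. A row lasts 1/12 s, in which the tool goes at most 41.7 mm and 7.16 degrees, less where a joint would pass 70% of its speed; a pose out of reach is approached as far as the arm can. A call with a gripper value outside its range is refused whole. The fingers move at their own pace and stop on an object; "squeeze" is the grip in N (left out, the last holds). Time passes only in rows, so rows that repeat a pose let the fingers close. It gives the time, the measured TCP pose, the force, the opening and the grip force at its end, in the units of the state.
- manip.get_state(): the state, without advancing time (a new reading comes with each control period).
- imaging.read_camera(name): name is "side" or "top" or "wrist"; returns a dict with "frame" (480x640x3 uint8, red, green, blue), "z_map" (480x640 float32, m along the optical axis (not along the pixel's ray), 0 where there is no reading), "fovy" (degrees; the focal length in pixels is half the picture's height over the tangent of half this angle, whatever the lens; pixels are square), "cx", "cy" (the principal point, pixels), "eye" and "rotation" of the camera in the world; the wrist camera has in their place "T_tool_cam" (4x4, takes a point from camera to tool coordinates, whose origin is the TCP and whose axes are the flange's). Camera axes: x right, y down, z forward; pixel columns grow to the right and rows downward; lengths in m; the calibration is good to about 2 mm. A picture is of the moment at which its call begins: read the wrist's pose just before it.
- ticket.close_job(): hands the job in; it is judged then, once.
The state is a dict: "t": time; "q": joint angles; "qd": joint speeds; "effort": joint torques, N m; "tool_pos": TCP position; "ee_rot": TCP orientation; "force": force on the tool from outside, world axes, zero at the start; "moment": the same for the moment, N m; "opening": opening from 0.0 (shut) to 1.0 (fully open); "finger_force": force on a finger pad.
Only numpy, scipy, OpenCV 4.12 (cv2) and the standard library are available. Lean on these libraries where they do the work, as an engineer would, in place of code of your own. Each camera call takes 0.05 s, during which the arm holds its last target. There are 200 camera calls.

### The job

Open the gate of the ribbon-spool pen for restocking: first squeeze the slide catch on the fixed front panel right home, then squeeze the handle on top of the gate and swing the gate out towards you, past the click of its detent, until it is about 75 degrees open or more. Finish while still holding the gate wide open and steady, because its closer pulls it back and nobody else will hold it. Leave the spools and the carton where they stand.

Things in the scene. Friction and masses are not known exactly. Their poses are not given: they have to be found in the camera images.
- pen: Open-topped bench pen for ribbon spools, grey painted sheet steel, fixed to the bench: 395 mm wide (its y), 220 mm deep (its x), walls 120 mm high. Origin on the bench at the middle of its front line; its x points into the pen (away from the robot), its y to the left seen from the robot, z up. The right part of the front (pen y from -200 to -55 mm) is a fixed panel 18 mm thick; the barred gate closes the left part (y from -50 to 130 mm).
- catch (a joint): Slide catch on top of the fixed panel, travel in m: 0 = bolt shot, 0.014 = fully squeezed. A bright steel sliding tab (26 mm deep in x, 7 mm thick, top 170 mm above the bench) is squeezed towards a like fixed lug on its right (-y of the pen). The tab carries a round 8 mm bolt that runs left, 123 to 131 mm above the bench, into a keeper on the gate; the bolt frees the gate from about 0.007 on. Stiff slide (about 6 N), no spring: stays where it is left. May start up to 0.003.
- catch_grip (a point): Point between the catch's tab and lug, 155 mm above the bench, fixed to the pen at pen x 0, y -136.5 mm: the middle of the pair when squeezed (centre the fingers here). Outer face of the fixed lug 13.5 mm to the -y side; outer face of the tab 26.5 mm to the +y side at catch = 0 (40 mm over both), 12.5 mm when fully squeezed (26 mm over both). Both stand 50 mm above the panel's top (120 mm above the bench), 26 mm deep in pen x. Squeeze along pen y.
- gate_angle (a joint): Angle of the barred gate, rad: 0 = shut, 1.6 = its stop. Seen from above it turns clockwise about an upright hinge at its left end, its free right end coming out towards the robot (pen -x). It cannot open while either bolt is shot. A closer always pulls it shut (0.12 N m when shut, growing 0.2 N m per rad, with a damper); a sprung roller detent between about 0.25 and 0.65 rad needs another 0.5 N m or so. It does not stay wide open by itself.
- gate_hinge (a point): Point on the gate's upright hinge axis, 120 mm above the bench: pen x 0, y 130 mm.
- gate: The gate, dark steel: a leaf of upright bars 180 mm long, 14 mm thick, top rail 120 mm above the bench. Origin on its hinge axis at bench height; the leaf runs along its -y, its x points to the inner face, z up; at gate_angle 0 its axes are parallel to the pen's. On its top rail, 130 mm from the hinge, stands a squeeze handle of bright steel, the same shape as the catch: a fixed lug on the hinge side and a sprung trigger tab on the other.
- handle_grip (a point): Point between the handle's lug and trigger, carried by the gate, 155 mm above the bench and 123.5 mm from the hinge axis: the middle of the pair when squeezed (centre the fingers here). Outer face of the fixed lug 13.5 mm on the hinge side; outer face of the trigger 26.5 mm on the other side when free (40 mm over both), 12.5 mm when fully squeezed (26 mm). Both are 26 mm deep across the gate and stand 50 mm above the gate's rail (top at 170 mm). Squeeze along the gate.
- trigger (a joint): Travel of the handle's trigger tab towards its lug, m: 0 = free, 0.014 = fully squeezed. A spring returns it (3 N free, 6 N squeezed). It draws the bolt on the gate's front face out of a strike on the fixed panel; clear from about 0.007 on.
- spool_in_a: Loose red ribbon spool, 80 mm wide, 70 mm high, standing inside the pen; origin under its centre. Not to be disturbed.
- spool_in_b: Loose cream ribbon spool, 80 mm wide, 70 mm high, standing inside the pen; origin under its centre. Not to be disturbed.
- spool_out: Loose navy ribbon spool, 70 mm wide, 60 mm high, standing on the bench before the fixed panel; origin under its centre. Not to be disturbed.
- bead_box: Loose white carton, 90 x 120 x 45 mm, on the bench to the right of the pen; origin under its centre. Not to be disturbed.

How it is judged (in metres and radians):
On the way, in this order (a step that is already met when the one before it is completed fails the run):
1. the slide catch is squeezed home with the gate still shut and the handle's trigger free (value of joint catch above 0.009 m and value of joint gate_angle below 0.1 rad and value of joint trigger below 0.004 m), for 0.1 s.
2. then the handle's trigger is squeezed (value of joint each of trigger, catch above 0.008 m), for 0.1 s.
3. the gate is swung past its detent (value of joint gate_angle above 0.7 rad), for 0.1 s.
At the end, for the whole second after the job is handed in: The gate stays more than 1.15 rad (66 degrees) open and moves slower than 0.15 rad/s, the fingers press on the gate (leaf or handle) with more than 1.5 N, and the slide catch is still drawn more than 8 mm (value of joint gate_angle above 1.15 rad and velocity of joint gate_angle between -0.15 and 0.15 rad/s and value of joint catch above 0.008 m and contact force between the fingers and gate above 1.5 N); the arm keeps its last pose, push and grip.
It fails at once if a spool or the carton is moved more than 20 mm or tipped over (distance of any of spool_in_a, spool_in_b, spool_out, bead_box from where it was at the start of the episode above 0.02 m or angle between any of spool_in_a, spool_in_b, spool_out, bead_box's own z axis and vertical above 0.3 rad).
It also fails if it takes over 45 s, if anything falls off the work surface, if the arm or the gripper's body presses on something with over 40 N, if the wrist force passes 120 N, or if a joint passes its speed limit or range.

## Working session

There is one attempt and no reset: what is moved stays moved. The work goes in short steps, Python scripts to look and compute and a tool call to move; the robot and the scene stay as the last step left them, time stands still between calls to the robot, and variables do not carry over. Pictures are saved under pics/ and viewed, at most 10 in all, crops included, and the job is handed in when it is done.

Besides the shell and the picture viewer there is one more tool, called after "Call:" as name([rows], argument=value, ...), one row to a line, values as JSON. jog_arm: Moves the arm, as the interface text tells. Its arguments: {"type":"object","properties":{"deltas":{"type":"array"},"squeeze":{"type":"number"}},"required":["deltas"]}

```bash
mkdir -p pics
cat > h.py <<'E'
import numpy as np, cv2
from rig import manip, imaging, ticket
def cam(n):
    s=manip.get_state(); c=imaging.read_camera(n); c['s']=s
    c['f']=240/np.tan(np.radians(c['fovy'])/2); return c
def cloud(c):
    v,u=np.mgrid[:480,:640]; z=c['z_map']
    P=np.stack([(u-c['cx'])/c['f']*z,(v-c['cy'])/c['f']*z,z],-1)
    return P@np.array(c['rotation']).T+np.array(c['eye'])
E
python3 - <<'E'
from h import *
for n in('top','side'):
    c=cam(n); cv2.imwrite(f'pics/{n}0.png',c['frame'][...,::-1]); print(n,c['eye'],c['rotation'],c['f'],c['cx'],c['cy'])
    np.save(f'{n}.npy',cloud(c)); np.save(f'{n}f.npy',c['frame'])
print(manip.get_state())
E
```

```text
top [ 0.44899941 -0.05374532  0.94120113] [-169.74085355    0.72837482  -90.2051177 ] 455.89133087271733 314.4810604978911 238.17912857258833Traceback (most recent call last):
  File "<stdin>", line 4, in <module>
  File "h.py", line 9, in cloud
    return P@np.array(c['rotation']).T+np.array(c['eye'])
           ~~~~~~~~~~~~~~~~~~~~~~~~~~~^~~~~~~~~~~~~~~~~~~
ValueError: operands could not be broadcast together with shapes (480,640) (3,)
```

```bash
sed -i "s/@np.array(c\['rotation'\]).T/@R.from_euler('xyz',c['rotation'],degrees=True).as_matrix().T/; 1a from scipy.spatial.transform import Rotation as R" h.py
python3 - <<'E'
from h import *
for n in('top','side'):
    c=cam(n); cv2.imwrite(f'pics/{n}0.png',c['frame'][...,::-1]); print(n,c['eye'],c['rotation'],c['f'],c['z_map'].shape)
    np.save(f'{n}.npy',cloud(c)); np.save(f'{n}f.npy',c['frame'])
print(manip.get_state())
E
```

```text
top [ 0.44899941 -0.05374532  0.94120113] [-169.74085355    0.72837482  -90.2051177 ] 455.89133087271733 (480, 640)
side [ 0.34312076 -0.54880885  0.79348922] [-139.33883399   -0.51179029  -25.81035393] 460.3537494184907 (480, 640)
{'t': 0.15, 'q': array([70.13076883, 22.86134716,  2.58065098, 88.09722262, -1.07136757,
       69.15015116, -2.90489543]), 'qd': array([ 0.05517998, -0.09159697,  0.05852432, -0.21444034,  0.07826331,
       -0.01335938,  0.03106876]), 'effort': array([ 2.15513923e-03, -4.75562382e+01,  1.36674084e+00, -2.54511684e+01,
        1.17831171e-02,  6.47466179e-03,  1.12693411e-05]), 'tool_pos': array([ 0.15932567, -0.62967482,  0.23051446]), 'ee_rot': array([-1.79915631e+02,  5.94543867e-03,  1.42033236e+01]), 'force': array([ 0.13397221, -0.47982032, -0.22985914]), 'moment': array([ 0.00920363, -0.00163726, -0.02644447]), 'finger_force': 0.0, 'opening': 0.997996141365555}
```

View pics/top0.png

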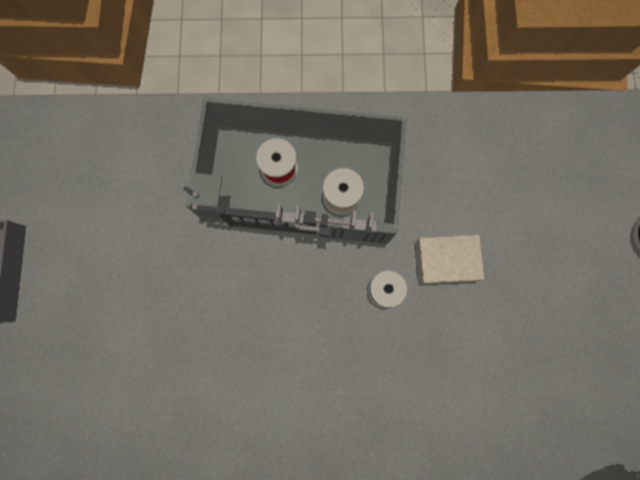

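View pics/side0.png

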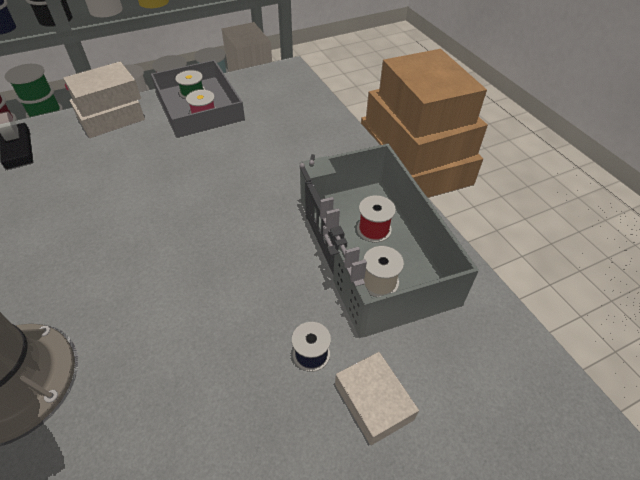

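The top view shows the pen turned slightly. The handle tabs are near (282,215) and (303,218), the catch tabs near (348,220) and (372,222), the outer spool at (388,289) and the carton at (450,260). Next I measure the pen from depth.

Run:
```python
from h import *
from scipy import ndimage
for n in('top','side'):
    P=np.load(n+'.npy'); x,y,z=P[...,0],P[...,1],P[...,2]
    reg=(x>.35)&(x<.85)&(abs(y)<.35)
    m=reg&(z>.135)&(z<.185); l,k=ndimage.label(m)
    print(n)
    for i in range(1,k+1):
        q=P[l==i]
        if len(q)>8: print('hi',len(q),q.mean(0).round(4),q.min(0).round(3),q.max(0).round(3))
    m=reg&(z>.112)&(z<.126)
    q=P[m][:,:2].astype(np.float32); r=cv2.minAreaRect(q); print('rect',r,cv2.boxPoints(r).round(4).tolist())
P=np.load('top.npy'); 
for u,v in[(388,289),(450,260),(276,150),(343,180)]: print(P[v,u].round(3))
```

```text
top
hi 101 [0.637  0.0183 0.1626] [0.625 0.015 0.135] [0.651 0.023 0.174]
hi 91 [ 0.6328 -0.0141  0.1634] [ 0.622 -0.018  0.135] [ 0.648 -0.009  0.175]
hi 116 [ 0.6341 -0.0352  0.1369] [ 0.623 -0.045  0.135] [ 0.645 -0.025  0.14 ]
hi 87 [ 0.6217 -0.1117  0.1641] [ 0.61  -0.117  0.135] [ 0.636 -0.108  0.173]
hi 94 [ 0.6186 -0.1415  0.1636] [ 0.607 -0.146  0.136] [ 0.632 -0.138  0.173]
hi 26 [ 0.6234 -0.0624  0.1358] [ 0.619 -0.067  0.135] [ 0.63  -0.056  0.137]
rect ((0.7329464554786682, -0.00880664587020874), (0.3985559046268463, 0.245856374502182), 83.72347259521484) [[0.5889999866485596, -0.19349999725818634], [0.8334000110626221, -0.22030000388622284], [0.8769000172615051, 0.17579999566078186], [0.6324999928474426, 0.20270000398159027]]
side
hi 393 [ 0.6349 -0.0007  0.1574] [ 0.621 -0.02   0.135] [0.652 0.023 0.174]
hi 97 [ 0.6331 -0.0358  0.1376] [ 0.621 -0.047  0.135] [ 0.645 -0.024  0.141]
hi 50 [ 0.6292 -0.0628  0.1364] [ 0.619 -0.069  0.135] [ 0.639 -0.055  0.139]
hi 440 [ 0.6205 -0.1303  0.1571] [ 0.606 -0.149  0.136] [ 0.636 -0.109  0.175]
rect ((0.7333622574806213, -0.010832130908966064), (0.3985319435596466, 0.24764706194400787), 83.39955139160156) [[0.5874999761581421, -0.19449999928474426], [0.8335000276565552, -0.22300000488758087], [0.8792999982833862, 0.1729000061750412], [0.6333000063896179, 0.2012999951839447]]
[ 0.508 -0.184  0.062]
[ 0.566 -0.31   0.046]
[0.786 0.033 0.074]
[ 0.722 -0.1    0.076]
```

Call:
jog_arm([
  [[0, 0, 6.4, 0.018, 0.02, 0.006, 1], [0, 0, 12.8, 0.036, 0.04, 0.012, 1], [0, 0, 19.2, 0.055, 0.06, 0.018, 1], [0, 0, 25.6, 0.074, 0.08, 0.024, 1], [0, 0, 32, 0.092, 0.099, 0.03, 1]],
], squeeze=40)

```text
t: 0.57
tool_pos: [0.2524, -0.5297, 0.2613]
ee_rot: [-180.0, -0.0, 46.5]
force: [-0.3, 0.2, -0.0]
opening: 1.004
finger_force: 0.0
```

```bash
python3 -c "
from h import *
s=manip.get_state();print(s['q'].round(1),s['tool_pos'],s['ee_rot'],s['t'])"
```

```text
[65.1 15.2 -5.9 94.6  1.6 70.3 15.4] [ 0.25235348 -0.52971834  0.26129375] [-1.79972189e+02 -2.22545395e-02  4.65330834e+01] 0.5667
```

Call:
jog_arm([
  [[0, 0, 6.4, 0.018, 0.02, 0, 1], [0, 0, 12.8, 0.036, 0.04, 0, 1], [0, 0, 19.2, 0.055, 0.06, 0, 1], [0, 0, 25.6, 0.074, 0.08, 0, 1], [0, 0, 32, 0.092, 0.099, 0, 1]],
])

```text
t: 0.98
tool_pos: [0.3442, -0.4308, 0.2612]
ee_rot: [-180.0, -0.0, 78.5]
force: [0.7, -1.1, -0.1]
opening: 0.999
finger_force: 0.0
```

Call:
jog_arm([
  [[0, 0, 6.4, 0.018, 0.02, 0, 1], [0, 0, 12.8, 0.036, 0.04, 0, 1], [0, 0, 19.2, 0.055, 0.06, 0, 1], [0, 0, 25.6, 0.074, 0.08, 0, 1], [0, 0, 32, 0.092, 0.099, 0, 1]],
])

```text
t: 1.4
tool_pos: [0.4362, -0.3318, 0.2612]
ee_rot: [-180.0, -0.0, 110.5]
force: [0.5, 0.5, 0.3]
opening: 1.004
finger_force: 0.0
```

Call:
jog_arm([
  [[0, 0, 6.4, 0.018, 0.02, 0, 1], [0, 0, 12.8, 0.036, 0.04, 0, 1], [0, 0, 19.2, 0.055, 0.06, 0, 1], [0, 0, 25.6, 0.074, 0.08, 0, 1], [0, 0, 32, 0.092, 0.099, 0, 1]],
])

```text
t: 1.82
tool_pos: [0.5281, -0.2329, 0.2611]
ee_rot: [180.0, -0.0, 142.5]
force: [0.4, -0.3, 0.7]
opening: 1.004
finger_force: 0.0
```

Call:
jog_arm([
  [[0, 0, 6.4, 0.018, 0.02, 0, 1], [0, 0, 12.8, 0.036, 0.04, 0, 1], [0, 0, 19.2, 0.055, 0.06, 0, 1], [0, 0, 25.6, 0.074, 0.08, 0, 1], [0, 0, 30.9, 0.091, 0.099, 0, 1]],
])

```text
t: 2.23
tool_pos: [0.6192, -0.134, 0.261]
ee_rot: [180.0, -0.0, 173.4]
force: [0.2, 0.4, -0.0]
opening: 1.0
finger_force: 0.0
```

```bash
cat >> h.py <<'E'
def wcloud(c):
    s=c['s']; A=R.from_euler('xyz',s['ee_rot'],degrees=True).as_matrix()
    v,u=np.mgrid[:480,:640]; z=c['z_map']
    P=np.stack([(u-c['cx'])/c['f']*z,(v-c['cy'])/c['f']*z,z,np.ones_like(z)],-1)@np.array(c['T_tool_cam']).T
    return P[...,:3]@A.T+s['tool_pos']
E
python3 - <<'E'
from h import *
from scipy import ndimage
c=cam('wrist'); cv2.imwrite('pics/w1.png',c['frame'][...,::-1]); P=wcloud(c); print(c['s']['tool_pos'],c['s']['ee_rot'],c['T_tool_cam'])
z=P[...,2]; m=(z>.15)&(z<.185)&(c['z_map']>0); l,k=ndimage.label(m)
for i in range(1,k+1):
    q=P[l==i]
    if len(q)>100: print(len(q),np.median(q,0).round(4),q.min(0).round(3),q.max(0).round(3))
E
```

```text
[ 0.61921029 -0.13397426  0.26098291] [ 1.79976550e+02 -2.15520233e-02  1.73409355e+02] [[-4.90780551e-04 -9.58968311e-01 -2.83512854e-01  7.24834681e-02]
 [ 9.99999634e-01 -2.72136558e-04 -8.10580658e-04 -7.62577994e-04]
 [ 7.00166953e-04 -2.83513148e-01  9.58968094e-01 -1.42608294e-01]
 [ 0.00000000e+00  0.00000000e+00  0.00000000e+00  1.00000000e+00]]
418 [ 0.6181 -0.1437  0.1697] [ 0.607 -0.149  0.15 ] [ 0.633 -0.14   0.172]
441 [ 0.6209 -0.1145  0.1695] [ 0.61  -0.119  0.15 ] [ 0.636 -0.11   0.172]
783 [ 0.6333 -0.0176  0.1666] [ 0.622 -0.02   0.15 ] [ 0.648 -0.011  0.172]
895 [0.6372 0.015  0.1655] [0.625 0.012 0.15 ] [0.651 0.023 0.172]
```

View pics/w1.png

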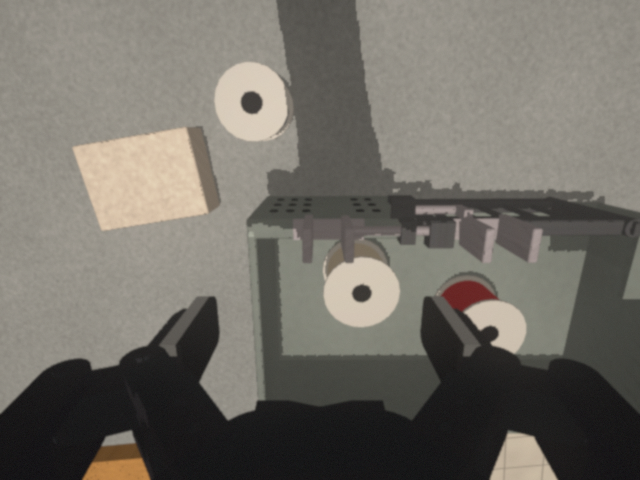

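The wrist view shows the open fingers straddling the catch pair at (308,240) and (348,240), with the handle pair at (475,235) and (518,235). The catch pair is centred at about (0.621, -0.134), so I descend there.

Call:
jog_arm([
  [[0, 0, 0, 0.002, 0, -0.035, 1], [0, 0, 0, 0.002, 0, -0.07, 1], [0, 0, 0, 0.002, 0, -0.1, 1], [0, 0, 0, 0.002, 0, -0.121, 1], [0, 0, 0, 0.002, 0, -0.121, 0.3]],
])

```text
t: 2.7
tool_pos: [0.6162, -0.1353, 0.1347]
ee_rot: [180.0, -0.6, 173.1]
force: [-0.7, -1.0, -1.1]
opening: 0.88
finger_force: 0.0
```

Call:
jog_arm([
  [[0, 0, 0, 0, 0, 0, -1], [0, 0, 0, 0, 0, 0, -1], [0, 0, 0, 0, 0, 0, -1], [0, 0, 0, 0, 0, 0, -1], [0, 0, 0, 0, 0, 0, -1]],
])

```text
t: 3.12
tool_pos: [0.6224, -0.1344, 0.1441]
ee_rot: [180.0, 0.3, 173.1]
force: [-2.6, 0.4, 5.7]
opening: 0.29
finger_force: 43.8
```

Call:
jog_arm([
  [[0, 0, 0, 0, 0, 0, -1], [0, 0, 0, 0, 0, 0, -1], [0, 0, 0, 0, 0, 0, -1], [0, 0, 0, 0, 0, 0, -1], [0, 0, 0, 0, 0, 0, -1]],
])

```text
t: 3.53
tool_pos: [0.6224, -0.1343, 0.144]
ee_rot: [180.0, 0.3, 173.1]
force: [-1.8, 1.2, 5.4]
opening: 0.287
finger_force: 43.6
```

Call:
jog_arm([
  [[0, 0, 0, 0, 0, 0, 1], [0, 0, 0, 0, 0, 0, 1], [0, 0, 0, 0, 0, 0, 1], [0, 0, 0, 0, 0, 0.03, 1], [0, 0, 0, 0, 0, 0.07, 1]],
])

```text
t: 3.95
tool_pos: [0.6175, -0.1358, 0.2073]
ee_rot: [180.0, -0.5, 173.1]
force: [0.4, -0.6, -0.2]
opening: 0.974
finger_force: 0.0
```

Call:
jog_arm([
  [[0, 0, 0, 0, 0.02, 0.03, 1], [0, 0, 0, 0.006, 0.06, 0.03, 1], [0, 0, 0, 0.011, 0.1, 0.03, 1], [0, 0, 0, 0.016, 0.142, 0.03, 1], [0, 0, 0, 0.016, 0.142, 0.03, 1]],
])

```text
t: 4.37
tool_pos: [0.6362, 0.0194, 0.2418]
ee_rot: [179.5, 0.1, 173.9]
force: [-0.0, 2.2, 0.1]
opening: 1.001
finger_force: 0.0
```

Run:
```python
from h import *
from scipy import ndimage
c=cam('wrist'); cv2.imwrite('pics/w2.png',c['frame'][...,::-1]); P=wcloud(c); print(c['s']['tool_pos'],c['s']['ee_rot'])
z=P[...,2]; m=(z>.15)&(z<.185)&(c['z_map']>0); l,k=ndimage.label(m)
for i in range(1,k+1):
    q=P[l==i]
    if len(q)>100: print(len(q),np.median(q,0).round(4),q.min(0).round(3),q.max(0).round(3))
```

```text
[0.63619078 0.0194391  0.24176733] [1.79525690e+02 7.66933303e-02 1.73905729e+02]
2191 [ 0.6202 -0.1392  0.1654] [ 0.607 -0.149  0.15 ] [ 0.635 -0.12   0.172]
574 [ 0.6326 -0.0138  0.1693] [ 0.622 -0.02   0.15 ] [ 0.648 -0.01   0.172]
462 [0.6354 0.0179 0.1697] [0.625 0.013 0.15 ] [0.652 0.022 0.172]
```

View pics/w2.png

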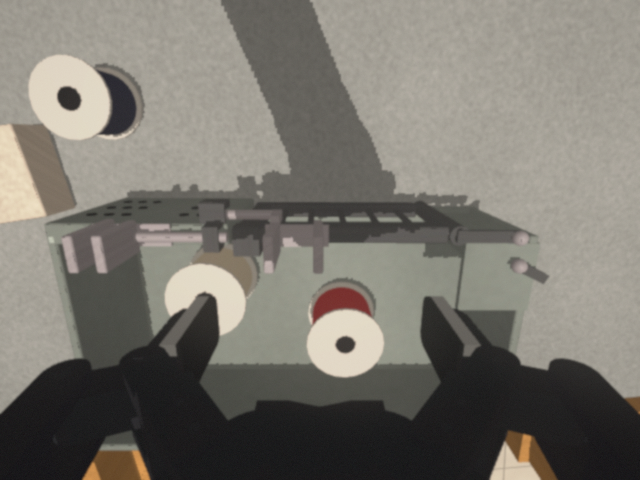

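The catch tab's far edge moved 10 mm, so the catch is home; the tabs are now close together at (70,255) and (100,250). The handle lies ahead at (268,245) and (318,248). I descend on it.

Call:
jog_arm([
  [[0, 0, 0, 0, 0, 0, 1], [0, 0, 0, 0, 0, -0.03, 1], [0, 0, 0, 0, 0, -0.06, 1], [0, 0, 0, 0, 0, -0.085, 1], [0, 0, 0, 0, 0, -0.095, 1]],
])

```text
t: 4.83
tool_pos: [0.6341, 0.0031, 0.1411]
ee_rot: [-179.8, -0.4, 172.9]
force: [-0.9, -0.3, -1.1]
opening: 1.0
finger_force: 0.0
```

Call:
jog_arm([
  [[0, 0, 0, 0, 0, 0, -1], [0, 0, 0, 0, 0, 0, -1], [0, 0, 0, 0, 0, 0, -1], [0, 0, 0, 0, 0, 0, -1], [0, 0, 0, 0, 0, 0, -1]],
])

```text
t: 5.25
tool_pos: [0.6384, 0.0091, 0.1482]
ee_rot: [179.7, 0.3, 173.1]
force: [0.4, 9.8, 6.2]
opening: 0.3
finger_force: 12.8
```

Call:
jog_arm([
  [[0, 0, 0, 0, 0, 0, -1], [0, 0, 0, 0, 0, 0, -1], [0, 0, 0, 0, 0, 0, -1], [0, 0, 0, 0, 0, 0, -1], [0, 0, 0, 0, 0, 0, -1]],
])

```text
t: 5.67
tool_pos: [0.6384, 0.0094, 0.1484]
ee_rot: [179.8, 0.3, 173.2]
force: [0.2, 3.6, 4.3]
opening: 0.285
finger_force: 41.0
```

Run:
```python
import numpy as np
H=np.array([.650,.132]); 
from h import manip
s=manip.get_state(); p=s['tool_pos'][:2]; print(s['q'].round(0),p,np.hypot(*(p-H)))
H=np.array([.637,.008])+.1235*np.array([.1144,.9934]);print(H)
for a in range(0,85,5):
    t=np.radians(-6.57-a); d=H-.1235*np.array([-np.sin(t),np.cos(t)]); print(a,(d-[.637,.008]).round(4))
```

```text
[ 23.  30. -39.  94.  20.  63.  62.] [0.63838676 0.0094366 ] 0.12311236343895106
[0.6511284 0.1306849]
0 [-0. -0.]
5 [-0.0106  0.0017]
10 [-0.0211  0.0043]
15 [-0.0313  0.0078]
20 [-0.0411  0.0122]
25 [-0.0505  0.0175]
30 [-0.0595  0.0235]
35 [-0.0678  0.0303]
40 [-0.0756  0.0378]
45 [-0.0826  0.0459]
50 [-0.0889  0.0546]
55 [-0.0945  0.0639]
60 [-0.0992  0.0736]
65 [-0.103   0.0836]
70 [-0.106  0.094]
75 [-0.108   0.1046]
80 [-0.1092  0.1153]
```

Call:
jog_arm([
  [[0, 0, -2.5, -0.0053, 0.0006, 0, -1], [0, 0, -5, -0.0106, 0.0017, 0, -1], [0, 0, -7.5, -0.016, 0.0029, 0, -1], [0, 0, -10, -0.0211, 0.0043, 0, -1], [0, 0, -10, -0.0211, 0.0043, 0, -1]],
], squeeze=60)

```text
t: 6.08
tool_pos: [0.617, 0.0139, 0.1486]
ee_rot: [179.8, 0.3, 163.2]
force: [3.3, 4.5, 4.4]
opening: 0.274
finger_force: 59.9
```

Moving well. From 10° to 30°, then on.

Call:
jog_arm([
  [[0, 0, -5, -0.0102, 0.0035, 0, -1], [0, 0, -10, -0.02, 0.0079, 0, -1], [0, 0, -15, -0.0294, 0.0132, 0, -1], [0, 0, -20, -0.0384, 0.0192, 0, -1], [0, 0, -20, -0.0384, 0.0192, 0, -1]],
])

```text
t: 6.5
tool_pos: [0.5774, 0.0341, 0.1486]
ee_rot: [179.8, 0.1, 143.1]
force: [1.8, 2.5, 6.7]
opening: 0.276
finger_force: 60.0
```

Call:
jog_arm([
  [[0, 0, -5, -0.0083, 0.0068, 0, -1], [0, 0, -10, -0.0161, 0.0143, 0, -1], [0, 0, -15, -0.0231, 0.0224, 0, -1], [0, 0, -20, -0.0294, 0.0311, 0, -1], [0, 0, -20, -0.0294, 0.0311, 0, -1]],
])

```text
t: 6.92
tool_pos: [0.5495, 0.0643, 0.1486]
ee_rot: [179.7, 0.2, 123.2]
force: [5.6, 0.0, 5.2]
opening: 0.275
finger_force: 61.0
```

Call:
jog_arm([
  [[0, 0, -5, -0.0056, 0.0093, 0, -1], [0, 0, -10, -0.0103, 0.019, 0, -1], [0, 0, -15, -0.0141, 0.029, 0, -1], [0, 0, -20, -0.0171, 0.0394, 0, -1], [0, 0, -25, -0.0191, 0.05, 0, -1]],
])

```text
t: 7.33
tool_pos: [0.5309, 0.1127, 0.1486]
ee_rot: [179.6, 0.0, 98.0]
force: [3.6, 0.3, 7.6]
opening: 0.28
finger_force: 61.2
```

Call:
jog_arm([
  [[0, 0, -3, -0.0008, 0.0065, 0, -1], [0, 0, -5, -0.0012, 0.0107, 0, -1], [0, 0, -5, -0.0012, 0.0107, 0, -1], [0, 0, -5, -0.0012, 0.0107, 0, -1], [0, 0, -5, -0.0012, 0.0107, 0, -1]],
])

```text
t: 7.75
tool_pos: [0.5297, 0.1231, 0.1485]
ee_rot: [179.7, -0.0, 93.2]
force: [2.9, -0.4, 9.1]
opening: 0.273
finger_force: 60.9
```

Call:
jog_arm([
  [[0, 0, 0, 0, 0, 0, -1], [0, 0, 0, 0, 0, 0, -1], [0, 0, 0, 0, 0, 0, -1], [0, 0, 0, 0, 0, 0, -1], [0, 0, 0, 0, 0, 0, -1]],
])

```text
t: 8.17
tool_pos: [0.5298, 0.1231, 0.1485]
ee_rot: [179.7, -0.0, 93.2]
force: [3.1, -0.2, 9.3]
opening: 0.271
finger_force: 60.9
```

Run:
```python
from h import *
c=cam('top'); cv2.imwrite('pics/top9.png',c['frame'][...,::-1]); s=manip.get_state(); print(s['q'].round(1),s['qd'].round(2),s['tool_pos'],s['ee_rot'],s['finger_force'],s['force'])
c=cam('side'); cv2.imwrite('pics/side9.png',c['frame'][...,::-1])
```

```text
[  5.2  18.1 -27.4 107.6  10.   56.3 -23.4] [-0.02  0.    0.01  0.02  0.06  0.03 -0.08] [0.52976165 0.12307875 0.14854345] [ 1.79671985e+02 -4.05406084e-02  9.31995796e+01] 60.876392126083374 [ 2.06554127 -0.44338226  9.89533822]
```

View pics/side9.png

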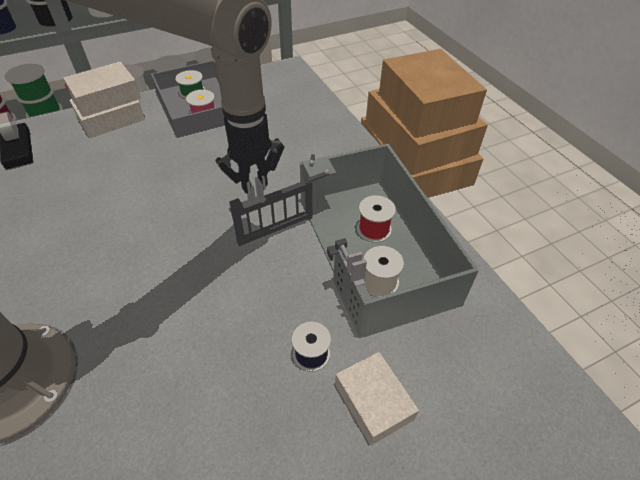

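View pics/top9.png

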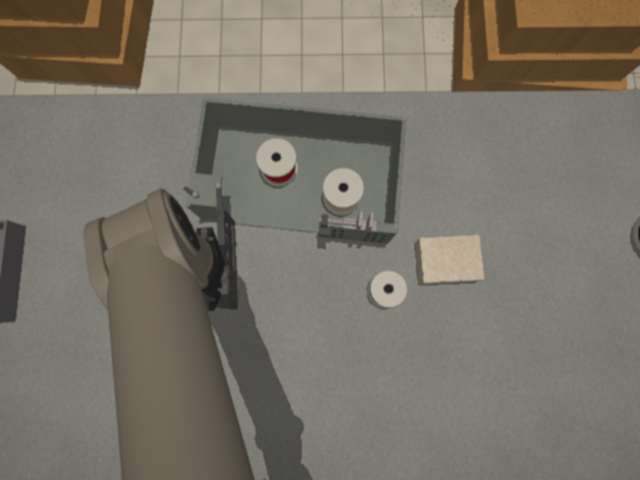

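The gate stands about 80° open. In the side view the fingers hold its handle at (258,190), and in the top view the leaf runs from (222,185) to (232,305). The spools, carton and catch are unmoved, so I hand in.

```bash
python3 -c "
from rig import ticket
print(ticket.close_job())"
```

```text
the job is handed in; nothing more can be done
None
```

I squeezed the slide catch home, then opened the gate to about 80° and handed the job in with the gripper still holding it steady at about 60 N; the spools and carton were not moved, but the hand-in returned no verdict.

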